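# Clamp a freshly glued gift box in a ratchet bar clamp

### The arm

A 6-joint arm with a two-finger parallel gripper is mounted at the origin on a cart in front of the work surface, level with it; the furniture and walls round the work are solid. World frame = base frame: x ahead of the robot, y to its left, z up, the work surface at z = 0. Lengths are in m, angles in rad, forces in N, time in s.
With the tool pointing down it reaches from about 0.35 to 0.775 m from the base axis. Payload 5.5 kg.
Tool frame: the origin (TCP) lies midway between the tips of the shut fingers; the grasp point (between the pads) lies 19 mm behind it (pinch_z is the distance from the TCP to the grasp point, in m); z points along the fingers, x is the direction in which the jaws open and shut, and the axes are right-handed (so a half turn about z gives the same grasp; the last joint's range is limited). The gripper opens to 85 mm and grips with 20 to 120 N. Pads are 22 mm wide; open, the fingers measure 114 mm over their backs; the gripper's body (76 mm by 85 mm) begins 54 mm behind the grasp point. The pads swing forward as they close: fully open they stand 13 mm farther back than shut.
Start: joints at [-1.435, 0.313, 0.046, 1.304, 0, 1.431], TCP at [0.157, -0.553, 0.231] pointing down, gripper open.
Joint ranges: [-2.76, 2.76], [-0.86, 1.69], [-1.03, 1.26], [-2.2, 2.34], [-1.47, 1.5], [-3.14, 3.14]. Speed limits (rad/s): [2.57, 2.57, 3.14, 3.14, 3.14, 3.14].

### API

Orientations are given as a unit quaternion [w, x, y, z].
In Python, from workcell import get_state, read_camera, camera_info, hand_in, trace, pinch_z gives the robot as it stands. The module is installed in compiled form; this text tells all that it offers.
- The arm moves only by the tool arm_command, never from a script. Its argument "steps" is text: rows parted by semicolons, each of 4 numbers parted by spaces: the shift along the world's x, y, z in mm, then the turn about the world's z in rad. In form: tx ty tz spin; .... A call has 1 to 20 rows; each row is the pose to reach, as a shift and turn from the pose measured when the call began; what a row does not reach only later rows make up. A row lasts 1/8 s, in which the tool goes at most 62.5 mm and 10.7 degrees, less where a joint would pass 70% of its speed; a pose out of reach is approached as far as the arm can. A call with a gripper value outside its range is refused whole. "fingers" is the gripper command: -1 is shut, 1 is fully open, values between are in proportion, set as the call begins (left out, the last holds). The fingers move at their own pace and stop on an object; "newtons" is the grip in N (left out, the last holds). Time passes only in rows, so rows that repeat a pose let the fingers close. It gives the time, the measured TCP pose, the force and the opening at its end, in the units of the state.
- get_state(): the state, without advancing time (a new reading comes with each control period).
- read_camera(name): name is "scene" or "side" or "wrist"; returns the picture (400x640x3 uint8, red, green, blue); there is no depth.
- camera_info(name): a dict with "mtx" (3x3 intrinsics, pixels), "R" (3x3) and "t" (3): a world point X has camera coordinates R X + t. Camera axes: x right, y down, z forward; pixel columns grow to the right and rows downward; lengths in m; the calibration is good to about 2 mm. The wrist camera is an equidistant fisheye: a pixel r from the principal point sees the ray r / f radians off the axis. A picture is of the moment at which its call begins: read the wrist's pose just before it. camera_info takes no time and is no camera call; for the wrist camera it gives the pose at the moment of the call.
- hand_in(): hands the job in, once; it reports no verdict.
Trained networks look in the newest picture that a camera, given by its name, has taken for a name from the list of things; names that differ only in an ending like _2 or _b are one class to them, and where a whole thing is asked for, a point or a joint stands for the part that bears it (a point fixed in the world has none). Each returns a list of dicts, best first, with "score" (0 to 1); they miss things now and then, are a little off and sometimes report something else, mostly with a low value. They report only what shows in the picture. A call takes as long as a camera call.
- trace(camera, name): "mask" (400x640 bool, what is visible of it) and "box" ([left, top, width, height] in pixels, round what is visible of it).
The state is a dict: "clock": time; "joint_pos": joint angles; "qvel": joint speeds; "tau": joint torques, N m; "tcp_pos": TCP position; "orientation": TCP orientation; "wrist_force": force on the tool from outside, world axes, zero at the start; "ft_torque": the same for the moment, N m; "finger_gap": finger opening in m.
Only numpy, scipy, OpenCV 4.12 (cv2) and the standard library are available. Lean on these libraries where they do the work, as an engineer would, in place of code of your own. Each camera call takes 0.05 s, during which the arm holds its last target.

### The job

Stand the oval wooden gift box upright on the rails between the two jaws of the bench clamp, its flat faces towards the jaws, and let it go. Then squeeze the clamp's red trigger lever towards the grey handle again and again, letting it spring back each time, until the sliding jaw grips the box firmly - feel for it and stop there, for squeezing too hard crushes the box - and leave the trigger released. Move the jaw only by its trigger, and leave the tin, the jar and the wrapped bar where they are.

Things in the scene. Friction and masses are not known exactly. Their poses are not given: they have to be found in the camera images.
- box: Oval gift box of pale wood standing on its edge, 36 mm thick (its x), 118 mm long (its y), 98 mm high (its z), 0.11 to 0.23 kg. Origin: centre of its underside. Its flat faces look along +x and -x; either may face either jaw. Pick it from above across its 36 mm thickness, near the top.
- clamp: Ratchet bar clamp on a light wooden base plate (84 x 300 mm), fixed. Its y runs along the bar from the jaws to the handle, x across, z up. Origin: on the table, under the face of the fixed jaw (y = 0). Along y: rails -122 to 0 mm, fixed jaw 0 to 20, grey handle 75 to 91 (26 mm wide in x, top 145 mm high), red trigger beyond it. The box belongs at x = 0 (within 20 mm), its thickness along y.
- sliding_jaw: Steel bar with the sliding jaw at its -y end; slides towards +y of the clamp only (a ratchet holds it every 2 mm), 68 mm in all. Jaw block 60 mm wide, top 78 mm high: fingers holding the box near its top pass above it. Do not push the jaw or bar; the trigger drives it. Origin: coincides with the clamp's when fully open, and travels along clamp y with the jaw.
- cushion: Black rubber pad (52 mm wide, 42 mm high) carried by the sliding jaw on a stiff spring, 2.5 N per mm, at most 11.5 mm. Origin: centre of the face that meets the box, 53 mm above the table. It starts 53 to 73 mm from the fixed jaw's face. Its force on the box is the clamping force: firm is more than 8 N; above 32 N the box is crushed.
- fixed_jaw_face (a point): Centre of the fixed jaw's rubber face, 53 mm above the table; the jaw is 60 mm wide, its top 78 mm high. Between the jaws the box stands on two aluminium rails whose top is 26 mm above the table, x = -36 to +36 mm of the clamp with a 16 mm slot in the middle.
- handle_face (a point): Point on the fixed handle's face that looks to the jaws (-y of the clamp), 125 mm above the table: one finger goes on this side. The clamp is fixed and stands a one-sided push as well.
- trigger_face (a point): Outermost point (looks to +y of the clamp) of the trigger's red round finger bar, 12 mm thick and 30 mm wide in x, which tops the red lever: 125 mm above the table (top 131 mm), 57 mm above the lever's pivot. The other finger goes here. It is 52 mm from handle_face at rest, 38 mm fully squeezed, and springs back by itself.
- trigger (a joint): Trigger angle: 0 at rest, 0.24 rad fully squeezed. Free, it takes about 5 N at trigger_face; a full squeeze moves the jaw 8 to 10 mm. When the jaw bears on the box it takes about 5 N + 0.8 x the clamping force: a squeeze limited to 17 to 22 N goes all the way while the jaw is loose and stalls partway once the grip is firm. On letting go the jaw slips back up to 3 mm.
- tin: Round tin, 58 mm across, 72 mm high; a bystander. Origin: centre of its underside.
- jar: Jam jar with a white lid, 69 mm across, 99 mm high; a bystander. Origin: centre of its underside.
- bar: Wrapped butter bar, 57 x 101 x 25 mm; a bystander. Origin: centre of its underside.

How it is judged:
By the outcome, as a careful person would: the job done as asked, in the order asked, and still so for the second after the job is handed in, with the robot touching nothing.
It also fails if it takes over 72 s, if anything falls off the work surface, if the arm or the gripper's body presses on something with over 40 N, if the wrist force passes 120 N, or if a joint passes its speed limit or range.

## Working session

There is one attempt and no reset: what is moved stays moved. The work goes in short steps, Python scripts to look and compute and a tool call to move; the robot and the scene stay as the last step left them, time stands still between calls to the robot, and variables do not carry over. Pictures are saved under pics/ and viewed, and the job is handed in when it is done.

Besides the shell and the picture viewer there is one more tool, called after "Call:" as name(argument=value, ...), one argument or row to a line, values as JSON. arm_command: Moves the arm, as the interface text tells. Its arguments: {"type":"object","properties":{"steps":{"type":"string"},"fingers":{"type":"number"},"newtons":{"type":"number"}},"required":["steps"]}

```bash
mkdir -p pics; python3 - <<'E'
from workcell import *
import cv2
print(get_state(), pinch_z if not callable(pinch_z) else pinch_z())
for n in ["scene","side","wrist"]:
    i=camera_info(n); print(n,i)
    im=read_camera(n); cv2.imwrite(f"pics/a_{n}.png",im[:,:,::-1])
E
```

```text
{'clock': 0.0, 'joint_pos': array([-1.43455479e+00,  3.14037183e-01,  4.49968273e-02,  1.30362680e+00,
       -1.99932394e-06,  1.43120994e+00]), 'qvel': array([ 0.00031268,  0.00041526, -0.00097733, -0.00189216, -0.00029628,
        0.00042492]), 'tau': array([-1.67914145e-04, -4.80622780e+01,  2.98537284e+01,  1.93740567e-02,
        3.49145455e-05, -1.20577238e-05]), 'tcp_pos': array([ 0.15652477, -0.5527513 ,  0.23039526]), 'orientation': array([-6.61837085e-04,  7.97603456e-01, -6.03181441e-01, -6.61038408e-04]), 'wrist_force': array([-0.1695618 , -0.2868514 , -0.53483687]), 'ft_torque': array([-0.03738094,  0.00889431,  0.02331107]), 'finger_gap': 0.08562987227524084} 0.0187
scene {'mtx': array([[506.7982886 ,   0.        , 317.35416693],
       [  0.        , 506.7982886 , 197.37768764],
       [  0.        ,   0.        ,   1.        ]]), 'R': array([[-0.84630812, -0.53246583, -0.0155792 ],
       [-0.27327442,  0.45907881, -0.84532108],
       [ 0.45725667, -0.7111447 , -0.53403142]]), 't': array([0.41098776, 0.28111711, 1.07264618])}
side {'mtx': array([[419.52371553,   0.        , 322.12340473],
       [  0.        , 419.52371553, 203.26464805],
       [  0.        ,   0.        ,   1.        ]]), 'R': array([[ 0.95820112, -0.28560013, -0.01682782],
       [-0.17488411, -0.53816384, -0.82449696],
       [ 0.22642031,  0.79297683, -0.56561612]]), 't': array([-0.51866465,  0.13988444,  0.90710206])}
wrist {'mtx': array([[309.70691629,   0.        , 321.4655852 ],
       [  0.        , 309.70691629, 204.22475397],
       [  0.        ,   0.        ,   1.        ]]), 'R': array([[ 0.27348588, -0.96187153, -0.00293851],
       [-0.91940858, -0.26230781,  0.29305711],
       [-0.28265408, -0.07744529, -0.95609042]]), 't': array([-0.57389158, -0.03857099,  0.38095567])}
```

View pics/a_scene.png

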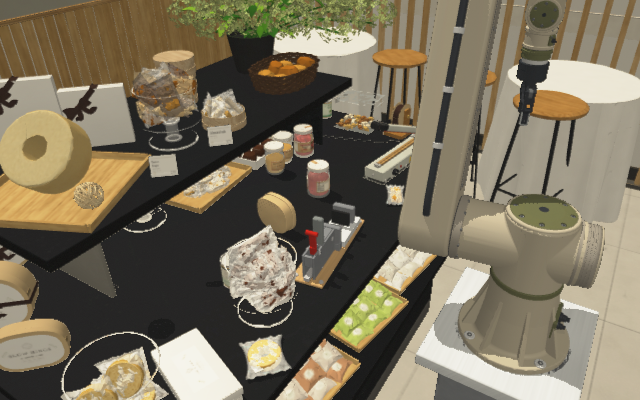

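View pics/a_side.png

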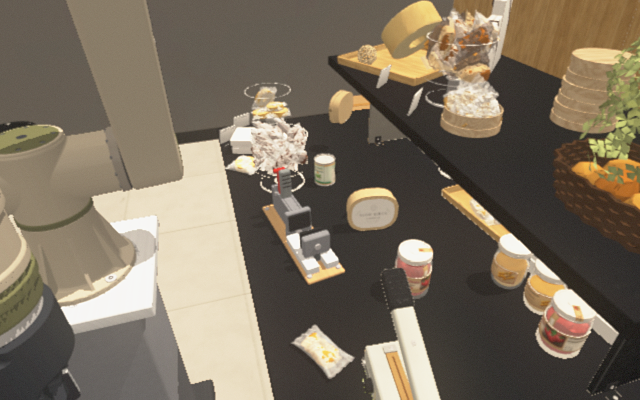

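View pics/a_wrist.png

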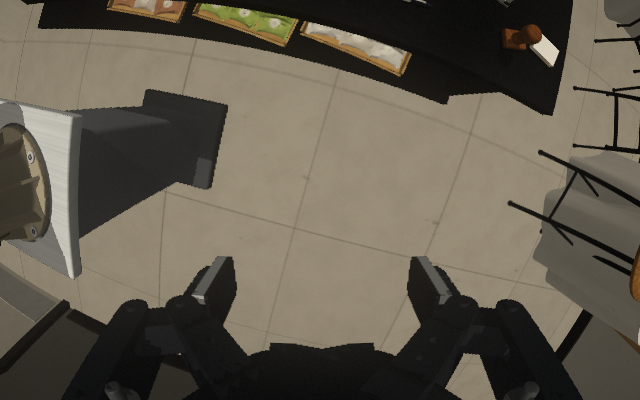

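```bash
cat > h.py <<'E'
from workcell import *
import numpy as np, cv2
def proj(n,X,info=None):
    i=info or camera_info(n); X=np.atleast_2d(X); c=X@i["R"].T+i["t"]
    if n=="wrist":
        r=np.hypot(c[:,0],c[:,1]); th=np.arctan2(r,c[:,2]); s=np.where(r>1e-9,th/r,0)
        u=np.c_[c[:,0]*s,c[:,1]*s]
    else: u=c[:,:2]/c[:,2:]
    K=i["mtx"]; return np.c_[u[:,0]*K[0,0]+K[0,2],u[:,1]*K[1,1]+K[1,2]]
def ray(n,px,info=None):
    i=info or camera_info(n);K=i["mtx"]
    a=np.array([(px[0]-K[0,2])/K[0,0],(px[1]-K[1,2])/K[1,1]])
    if n=="wrist":
        th=np.linalg.norm(a); d=np.r_[a/max(th,1e-9)*np.sin(th),np.cos(th)]
    else: d=np.r_[a,1]
    d=d/np.linalg.norm(d)
    return -i["R"].T@i["t"], i["R"].T@d
def onz(n,px,z,info=None):
    o,d=ray(n,px,info); return o+d*(z-o[2])/d[2]
E
python3 - <<'E'
from h import *
import pickle
out={}
for n in ["scene","side"]:
    im=read_camera(n); vis=im[:,:,::-1].copy()
    for k,name in enumerate(["box","clamp","sliding_jaw","trigger","handle_face","cushion","tin","jar","bar"]):
        r=trace(n,name)
        print(n,name,[(round(q["score"],2),q["box"]) for q in r[:3]])
        if r:
            out[n,name]=r[0]["mask"]
            c=tuple(int(v) for v in cv2.cvtColor(np.uint8([[[k*20,255,255]]]),cv2.COLOR_HSV2BGR)[0,0])
            cs,_=cv2.findContours(r[0]["mask"].astype(np.uint8),0,1); cv2.drawContours(vis,cs,-1,c,1)
    x0,y0=(200,120) if n=="scene" else (220,110)
    crop=vis[y0:y0+200,x0:x0+260]; cv2.imwrite(f"pics/b_{n}.png",cv2.resize(crop,None,fx=3,fy=3,interpolation=cv2.INTER_CUBIC))
    c2=im[y0:y0+200,x0:x0+260,::-1]; cv2.imwrite(f"pics/c_{n}.png",cv2.resize(c2,None,fx=3,fy=3,interpolation=cv2.INTER_CUBIC))
pickle.dump(out,open("m.pkl","wb"))
E
```

```text
scene box [(0.77, [256.6, 194.5, 37.3, 36.2])]
scene clamp [(0.83, [298.3, 203.3, 66.3, 84.7]), (0.39, [257.5, 193.3, 37.2, 38.2])]
scene sliding_jaw [(0.88, [304.0, 202.8, 47.7, 80.2])]
scene trigger [(0.51, [303.5, 227.1, 14.7, 28.7])]
scene handle_face []
scene cushion [(0.67, [327.3, 209.0, 23.4, 17.1])]
scene tin [(0.5, [220.2, 253.2, 12.1, 34.2])]
scene jar [(0.59, [307.8, 159.3, 24.5, 40.2])]
scene bar [(0.53, [386.1, 187.1, 16.7, 16.3])]
side box [(0.93, [347.0, 186.0, 54.6, 43.9])]
side clamp [(0.76, [262.1, 165.5, 82.1, 118.6])]
side sliding_jaw [(0.56, [297.2, 227.5, 34.5, 34.2])]
side trigger []
side handle_face [(0.65, [264.8, 166.7, 76.2, 119.8])]
side cushion [(0.55, [302.1, 228.9, 22.6, 10.4])]
side tin [(0.66, [261.3, 166.2, 82.5, 117.7])]
side jar [(0.81, [394.0, 240.1, 37.0, 58.5]), (0.44, [299.1, 227.9, 23.9, 12.4])]
side bar [(0.68, [293.3, 324.3, 60.4, 52.9])]
```

View pics/c_scene.png

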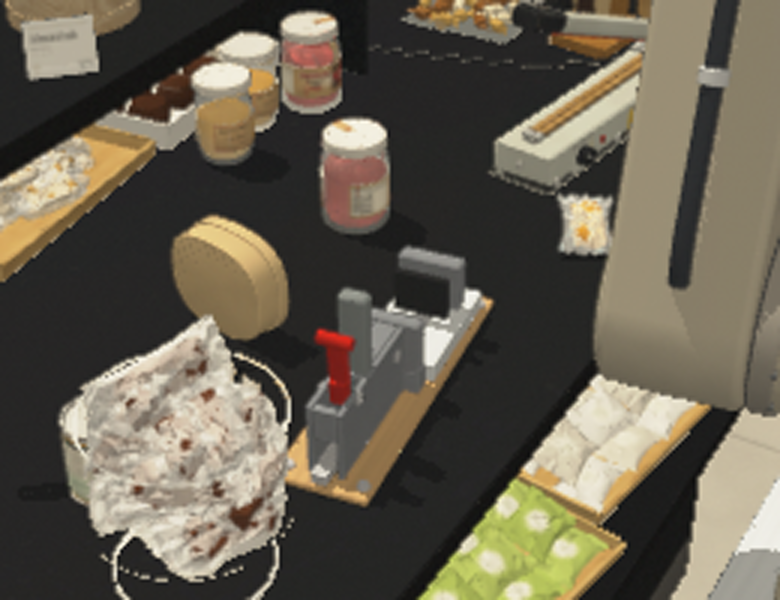

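View pics/c_side.png

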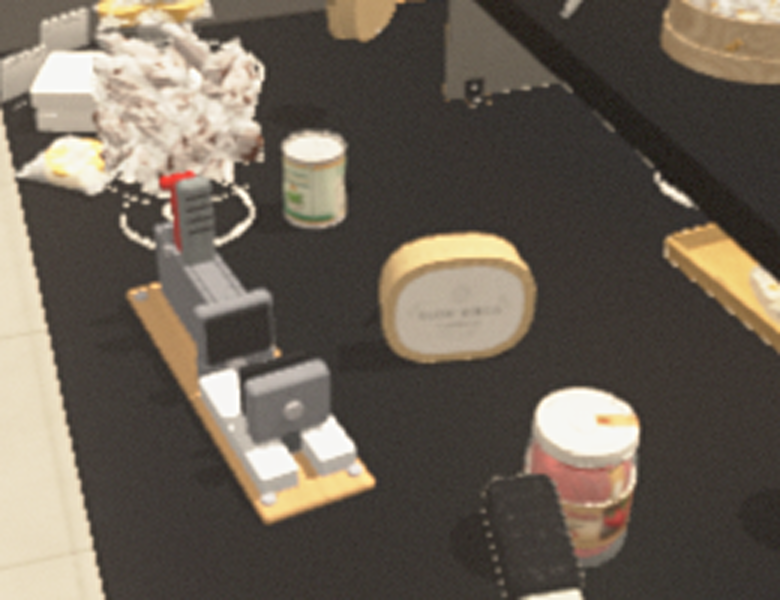

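View pics/b_side.png

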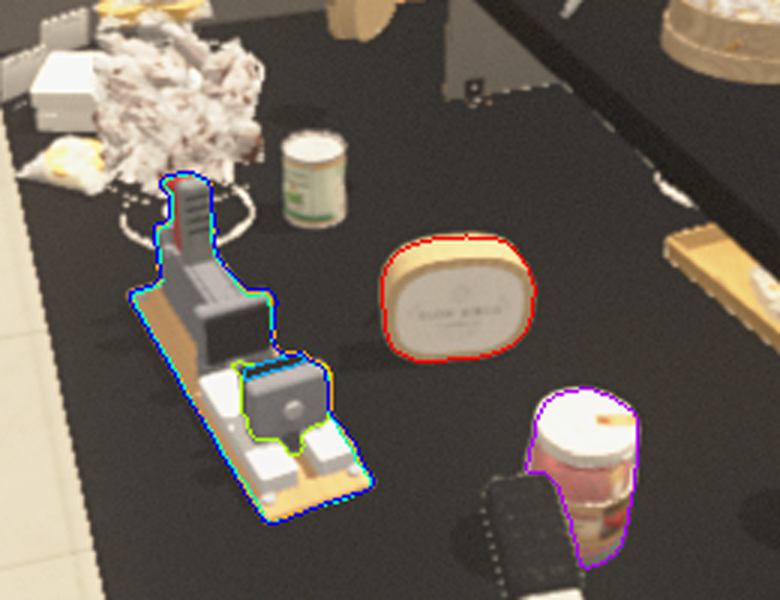

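```bash
python3 - <<'E'
from h import *
for n,(x0,y0,w,h) in {"scene":(290,195,80,100),"side":(255,160,100,130)}.items():
    im=read_camera(n)[y0:y0+h,x0:x0+w,::-1]
    f=6 if n=="scene" else 4.5
    cv2.imwrite(f"pics/d_{n}.png",cv2.resize(im,None,fx=f,fy=f,interpolation=cv2.INTER_CUBIC))
E
```

```text
(no output)
```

View pics/d_scene.png

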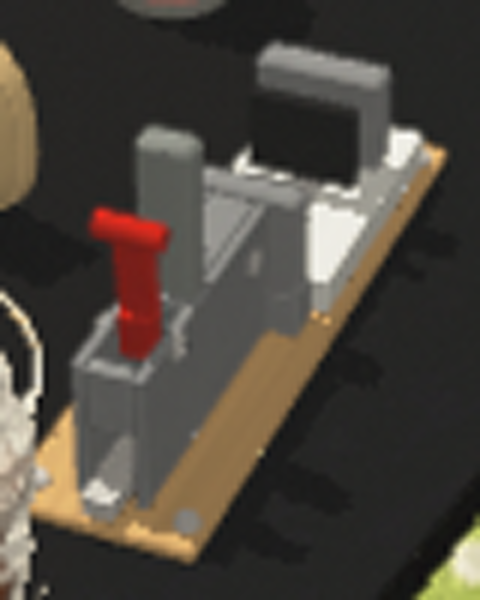

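View pics/d_side.png

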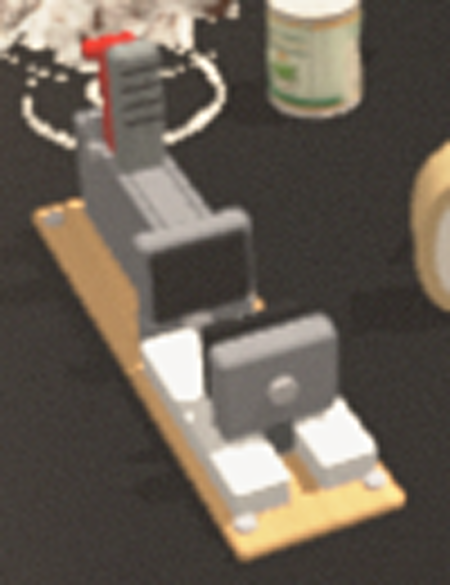

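```bash
cat > fit.py <<'E'
from h import *
from scipy.optimize import least_squares
I={n:camera_info(n) for n in["scene","side"]}
S=lambda u,v:("side",u/4.5+255,v/4.5+160)
C=lambda u,v:("scene",u/6+290,v/6+195)
# (x,y,z) mm; y 'a' codes: ('a',off)
P=[(S(140,240),-30,2,78),(S(250,218),30,2,78),(S(110,58),-13,75,145),(S(164,48),13,75,145),
(S(218,480),-36,-122,26),(S(378,447),36,-122,26),(S(240,550),-42,('a',0),'p'),(S(405,492),42,('a',0),'p'),(S(35,212),-42,('a',300),'p'),
(C(140,150),13,91,144),(C(202,155),-13,91,144),(C(193,550),-42,('a',300),'p'),(C(447,150),-42,('a',0),'p'),(C(92,222),15,121,125),(C(168,238),-15,121,125),(C(303,195),-30,10,78)]
def pt(v,x,y,z):
    if isinstance(y,tuple): y=v[3]*1e3+y[1]
    if z=='p': z=v[4]*1e3
    c,s=np.cos(v[2]),np.sin(v[2]); x,y=x/1e3,y/1e3
    return np.array([v[0]+c*x-s*y,v[1]+s*x+c*y,z/1e3])
def res(v): return np.concatenate([proj(p[0][0],pt(v,*p[1:]),I[p[0][0]])[0]-p[0][1:] for p in P])
g=onz("side",S(140,345)[1:],.02,I["side"])
best=min((least_squares(res,[g[0],g[1],y,-.15,.012],loss="soft_l1") for y in(-.5,0,.5,1.5)),key=lambda r:r.cost)
v=best.x
if __name__=="__main__":
    print(v,best.cost); print(res(v).reshape(-1,2).round(1))
    for nm,a in dict(handle_face=(0,75,125),trigger=(0,127,125),fixed=(0,0,53)).items(): print(nm,pt(v,*a).round(4))
    np.save("clamp.npy",v)
E
python3 fit.py
```

```text
[ 0.47380645 -0.05065573  0.14878568 -0.14110806  0.00703463] 12.283413252282202
[[-0.2  2. ]
 [ 0.3 -0.1]
 [-0.1 -0.7]
 [-1.3 -1.1]
 [ 3.3  2.2]
 [-0.8 -1. ]
 [-0.2  0.3]
 [-0.1  0.4]
 [-1.4 -0.5]
 [-1.8 -1.6]
 [-1.9 -0. ]
 [ 0.1  0.4]
 [ 0.1 -0.7]
 [ 0.2 -0.2]
 [-0.5  0.1]
 [ 0.6 -0.7]]
handle_face [0.4627 0.0235 0.125 ]
trigger [0.455  0.0749 0.125 ]
fixed [ 0.4738 -0.0507  0.053 ]
```

```bash
cat > boxfit.py <<'E'
from h import *
import pickle
from scipy.optimize import minimize
from fit import I
M=pickle.load(open("m.pkl","rb"))
t=np.linspace(0,2*np.pi,60)
def model(v,e=2.6):
    c,s=np.cos(t),np.sin(t)
    y=.059*np.sign(c)*abs(c)**(2/e); z=.049+.049*np.sign(s)*abs(s)**(2/e)
    X=np.r_[np.c_[0*y+.018,y,z],np.c_[0*y-.018,y,z]]
    C,S=np.cos(v[2]),np.sin(v[2])
    return np.c_[v[0]+C*X[:,0]-S*X[:,1],v[1]+S*X[:,0]+C*X[:,1],X[:,2]]
def cost(v):
    k=0
    for n in I:
        p=proj(n,model(v,2*v[3]),I[n]); h=cv2.convexHull((p*16).astype(np.int32)//1)
        im=np.zeros((400,640),np.uint8)
        big=np.zeros((1600,2560),np.uint8); cv2.fillConvexPoly(big,((h/16+.5)*4).astype(np.int32),1)
        m=cv2.resize(M[n,"box"].astype(np.float32),(2560,1600),interpolation=cv2.INTER_LINEAR)>.5
        k+=1-(big&m).sum()/(big|m).sum()
    return k
if __name__=="__main__":
    g=onz("side",(374,226),0,I["side"]); print(g)
    b=None
    for y in np.arange(-1.5,1.6,.5):
        r=minimize(cost,[g[0],g[1]+.0,y,1.3],method="Nelder-Mead",options=dict(initial_simplex=np.array([[g[0],g[1],y,1.3],[g[0]+.02,g[1],y,1.3],[g[0],g[1]+.03,y,1.3],[g[0],g[1],y+.3,1.3],[g[0],g[1],y,1.6]]),maxiter=150))
        print(y,r.x,r.fun)
        if b is None or r.fun<b.fun:b=r
    np.save("box.npy",b.x)
    for n in ["jar","tin","bar"]:
        for c in ["side","scene"]:
            if (c,n) in M:
                ys,xs=np.nonzero(M[c,n]); print(n,c,onz(c,(xs.mean(),ys.max()),0,I[c]).round(3),onz(c,(xs.mean(),ys.mean()),.04,I[c]).round(3))
    print("bag base ring (side 282,180)",onz("side",(282,180),0.01,I["side"]))
    print("tin side",onz("side",(325,183),0,I["side"]))
    print("bag in scene lower ring",onz("scene",(265,318),0,I["scene"]),"bag near edge",onz("scene",(290,270),.08,I["scene"]))
    from h import *
    v=b.x
    for n in I:
        im=read_camera(n)[:,:,::-1].copy(); p=proj(n,model(v,2*v[3]),I[n])
        x0,y0=p.mean(0).astype(int)-[50,40]
        im=cv2.resize(im[y0:y0+80,x0:x0+100],None,fx=6,fy=6)
        for q in p: cv2.circle(im,tuple(((q+.5-[x0,y0])*6).astype(int)),2,(0,0,255),-1)
        cv2.imwrite(f"pics/e_{n}.png",im)
E
python3 boxfit.py
```

```text
[ 0.65549016 -0.05498237  0.        ]
-1.5 [ 0.64868185 -0.05036186 -1.76381297  1.14343721] 0.11861463727136556
-1.0 [ 0.64906073 -0.05075992 -1.77124512  1.14650278] 0.11810049975712367
-0.5 [ 0.64870565 -0.0496191   0.30125661  0.93514663] 0.6193576749907015
0.0 [ 0.64796938 -0.04938769  0.27610087  0.96417337] 0.6214198450386749
0.5 [ 0.64888218 -0.05032601  1.37162506  1.16619427] 0.12004871457060262
1.0 [ 0.64911456 -0.05056518  1.35780643  1.12970826] 0.11961319011965721
1.5 [ 0.64891472 -0.05037101  1.37485815  1.12443447] 0.11822012892790024
jar side [ 0.644 -0.296  0.   ] [ 0.664 -0.247  0.04 ]
jar scene [ 0.632 -0.239  0.   ] [ 0.655 -0.276  0.04 ]
tin side [ 0.439 -0.189  0.   ] [ 0.47  -0.074  0.04 ]
tin scene [0.611 0.214 0.   ] [0.615 0.202 0.04 ]
bar side [ 0.424 -0.403  0.   ] [ 0.43  -0.385  0.04 ]
bar scene [ 0.418 -0.321  0.   ] [ 0.414 -0.308  0.04 ]
bag base ring (side 282,180) [0.48601472 0.20788645 0.01      ]
tin side [0.6005506  0.17053278 0.        ]
bag in scene lower ring [0.46823972 0.24365694 0.        ] bag near edge [0.45645111 0.15818183 0.08      ]
```

```bash
cd pics; python3 -c "
import cv2,numpy as np
cv2.imwrite('e.png',cv2.resize(np.vstack([cv2.imread('e_scene.png'),cv2.imread('e_side.png')]),None,fx=.6,fy=.6))"
```

```text
(no output)
```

View pics/e.png

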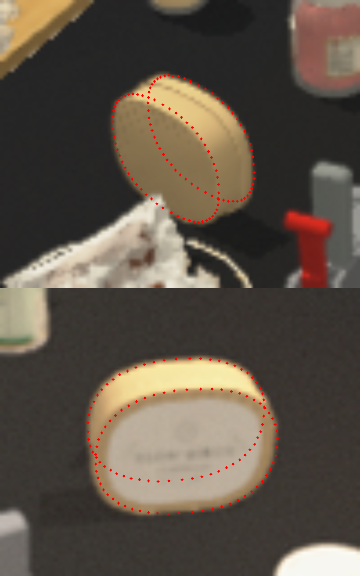

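```bash
python3 - <<'E'
from h import *
I={n:camera_info(n) for n in["scene","side"]}
def tri(a,b):
    o1,d1=ray("scene",a,I["scene"]);o2,d2=ray("side",b,I["side"])
    A=np.c_[d1,-d2]; s=np.linalg.lstsq(A,o2-o1,rcond=None)[0]; p,q=o1+s[0]*d1,o2+s[1]*d2
    return (p+q)/2, np.linalg.norm(p-q)
print(tri((50,262),(330,58)))
for z in (.2,.25,.3,.35): print(z,[onz("scene",p,z,I["scene"]).round(3)[:2] for p in((50,262),(350,80))],[onz("side",p,z,I["side"]).round(3)[:2] for p in((330,58),(550,225))])
E
```

```text
(array([0.72451709, 0.51487843, 0.24221857]), np.float64(0.0027423629882403415))
0.2 [array([0.78 , 0.491]), array([ 0.782, -0.696])] [array([0.772, 0.665]), array([ 0.818, -0.378])]
0.25 [array([0.712, 0.52 ]), array([ 0.713, -0.571])] [array([0.718, 0.492]), array([ 0.758, -0.427])]
0.3 [array([0.643, 0.549]), array([ 0.644, -0.445])] [array([0.664, 0.318]), array([ 0.698, -0.476])]
0.35 [array([0.574, 0.579]), array([ 0.576, -0.32 ])] [array([0.609, 0.144]), array([ 0.638, -0.526])]
```

Call:
arm_command(
  steps="33 34 0 0.17; 66 67 0 0.35; 98 100 0 0.53; 131 134 0 0.71; 164 167 0 0.89; 197 201 0 1.07; 230 234 0 1.25; 263 268 0 1.42; 295 301 0 1.6; 328 335 0 1.78; 361 368 0 1.95; 394 402 0 2.13; 427 435 0 2.31; 460 469 0 2.48; 492 502 0 2.66; 492 502 0 2.666",
  fingers=1,
  newtons=40,
)

```text
clock: 3.35
tcp_pos: [0.6501, -0.0488, 0.2303]
orientation: [-0.0, 0.773, 0.635, 0.0]
wrist_force: [-0.8, 0.1, -0.4]
finger_gap: 0.0854
```

```bash
python3 - <<'E'
from h import *
i=camera_info("wrist"); im=read_camera("wrist"); im2=read_camera("scene"); 
v=im[:,:,::-1].copy()
from boxfit import model
for q in proj("wrist",model(np.load("box.npy"),2.3),i): cv2.circle(v,tuple((q+.5).astype(int)),1,(0,0,255),-1)
from fit import pt
cv=np.load("clamp.npy")
for a in [(-13,75,145),(13,75,145),(13,91,145),(-13,91,145),(15,121,125),(-15,121,125),(30,0,78),(-30,0,78),(-36,-122,26),(36,-122,26),(42,cv[3]*1e3,7),(-42,cv[3]*1e3,7)]:
    q=proj("wrist",pt(cv,*a),i)[0]; print(a,q); cv2.circle(v,tuple((q+.5).astype(int)),2,(255,255,0),-1)
cv2.imwrite("pics/f.png",v); cv2.imwrite("pics/f_s.png",im2[:,:,::-1])
print("cam at",-i["R"].T@i["t"])
E
```

```text
(-13, 75, 145) [360.41006379 -52.54998857]
(13, 75, 145) [372.73401549 -26.16224561]
(13, 91, 145) [391.91628379 -30.21551393]
(-13, 91, 145) [379.42681361 -56.37929031]
(15, 121, 125) [419.7746575  -24.75176725]
(-15, 121, 125) [406.44943028 -52.93144002]
(30, 0, 78) [293.27104848  40.52651136]
(-30, 0, 78) [273.02104996 -11.51847719]
(-36, -122, 26) [182.42407834  43.65207233]
(36, -122, 26) [200.96695798  96.94082626]
(42, np.float64(-141.10805755269297), 7) [195.10021387 108.17686757]
(-42, np.float64(-141.10805755269297), 7) [174.55713819  49.23243577]
cam at [ 0.5772595  -0.03427939  0.3736847 ]
```

View pics/f.png

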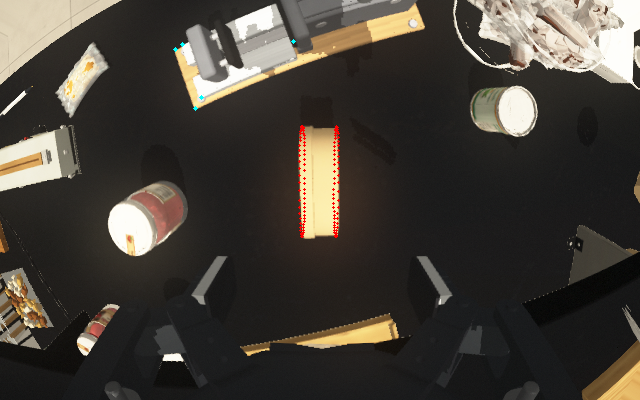

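View pics/f_s.png

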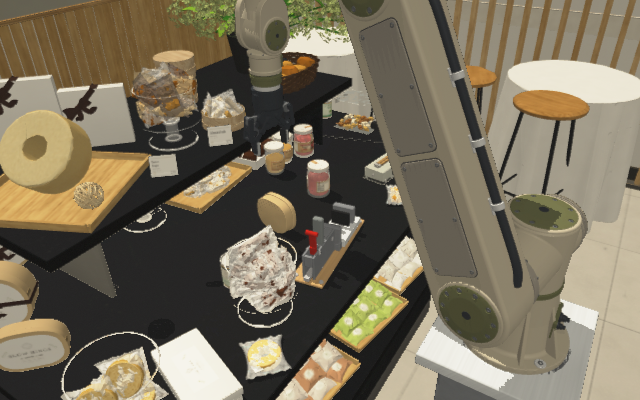

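Call:
arm_command(
  steps="-9 0 -20 0; -9 0 -50 0; -9 0 -80 0; -9 0 -95 0; -9 0 -95 0",
)

```text
clock: 4.08
tcp_pos: [0.6382, -0.0517, 0.1351]
orientation: [-0.001, 0.775, 0.632, -0.001]
wrist_force: [0.1, -0.6, 0.3]
finger_gap: 0.0853
```

Call:
arm_command(
  steps="0 0 -20 0; 0 0 -45 0; 0 0 -66 0; 0 0 -69 0; 0 0 -69 0",
)

```text
clock: 4.7
tcp_pos: [0.639, -0.0521, 0.0675]
orientation: [-0.0, 0.775, 0.632, -0.001]
wrist_force: [-1.3, 0.2, -0.4]
finger_gap: 0.0854
```

```bash
python3 - <<'E'
from h import *
cv2.imwrite("pics/g.png",read_camera("wrist")[:,:,::-1]); cv2.imwrite("pics/g_s.png",read_camera("side")[:,:,::-1])
E
```

```text
(no output)
```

View pics/g.png

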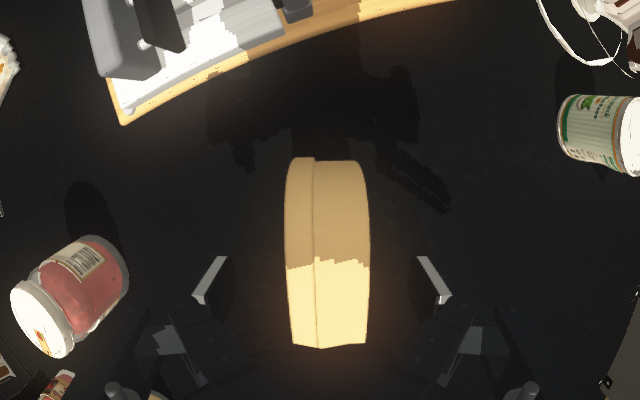

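View pics/g_s.png

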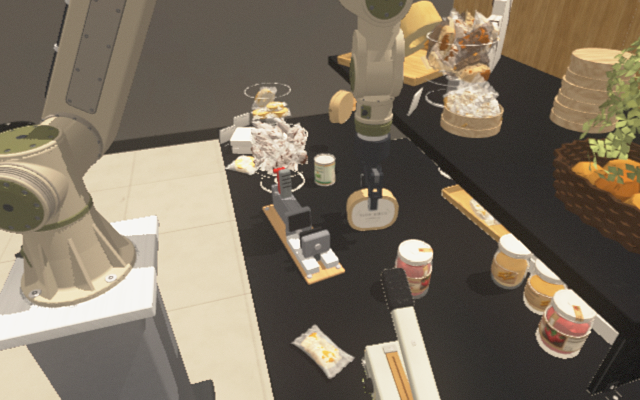

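Call:
arm_command(
  steps="0 1 -1 0; 0 1 -1 0; 0 1 -1 0; 0 1 -1 0; 0 1 -1 0; 0 1 -1 0; 0 1 -1 0; 0 1 -1 0",
  fingers=-1,
  newtons=35,
)

```text
clock: 5.8
tcp_pos: [0.6397, -0.0509, 0.0673]
orientation: [0.0, 0.775, 0.632, 0.0]
wrist_force: [-0.8, 1.2, 5.9]
finger_gap: 0.0361
```

Call:
arm_command(
  steps="0 0 10 0; 0 0 30 0; 0 0 50 0; 0 0 50 0",
)

```text
clock: 6.3
tcp_pos: [0.6406, -0.0513, 0.1187]
orientation: [0.001, 0.775, 0.632, 0.001]
wrist_force: [0.0, 0.5, -1.1]
finger_gap: 0.0356
```

```bash
python3 - <<'E'
from h import *
print(get_state()["tcp_pos"],get_state()["wrist_force"])
cv2.imwrite("pics/i.png",read_camera("wrist")[:,:,::-1]); 
E
```

```text
[ 0.64061425 -0.05132621  0.11867538] [ 0.0221132   0.4740579  -1.07390246]
```

View pics/i.png

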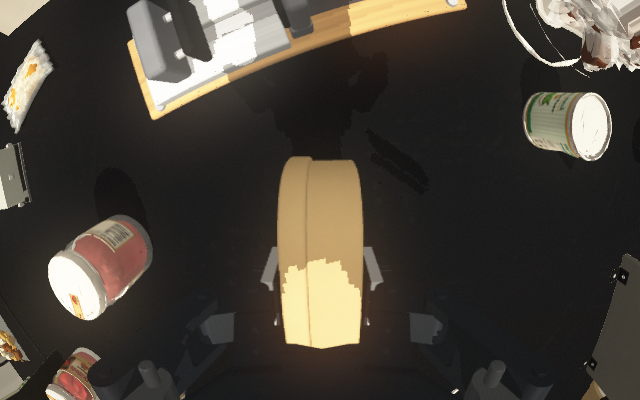

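Call:
arm_command(
  steps="-5 0 30 0; -25 -3 60 0.05; -55 -8 60 0.12; -90 -13 60 0.2; -125 -18 60 0.28; -155 -22 60 0.35; -172 -24 60 0.352; -172 -24 60 0.352",
)

```text
clock: 7.35
tcp_pos: [0.4661, -0.0749, 0.1764]
orientation: [-0.001, 0.652, 0.758, -0.0]
wrist_force: [1.0, 0.8, -1.5]
finger_gap: 0.0356
```

```bash
cat > ov.py <<'E'
from h import *
from fit import pt
import sys
cv=np.load("clamp.npy"); i=camera_info("wrist"); v=read_camera("wrist")[:,:,::-1].copy()
s=get_state(); print(s["tcp_pos"].round(4),s["orientation"].round(3),s["wrist_force"].round(1))
cv2.imwrite(sys.argv[1].replace(".png","_raw.png"),v)
for a in [(-13,75,145),(13,75,145),(13,91,145),(-13,91,145),(15,121,125),(-15,121,125),(30,0,78),(-30,0,78),(-36,-122,26),(36,-122,26),(-36,0,26),(42,cv[3]*1e3,7),(-42,cv[3]*1e3,7),(-42,cv[3]*1e3+300,7),(-30,20,78)]:
    q=proj("wrist",pt(cv,*a),i)[0]; print(a,q.round(1)); cv2.circle(v,tuple((q+.5).astype(int)),2,(255,255,0),-1)
cv2.imwrite(sys.argv[1],v)
E
python3 ov.py pics/j.png
```

```text
[ 0.4674 -0.0751  0.1767] [0.    0.652 0.758 0.   ] [ 0.8  0.5 -1.9]
(-13, 75, 145) [469.  231.7]
(13, 75, 145) [462.5 266.4]
(13, 91, 145) [481.9 265.1]
(-13, 91, 145) [488.9 231. ]
(15, 121, 125) [501.7 253.4]
(-15, 121, 125) [509.  217.9]
(30, 0, 78) [347.4 250.1]
(-30, 0, 78) [349.5 182.1]
(-36, -122, 26) [221.2 165.1]
(36, -122, 26) [227.1 232.6]
(-36, 0, 26) [344.8 164. ]
(42, np.float64(-141.10805755269297), 7) [216.5 230.9]
(-42, np.float64(-141.10805755269297), 7) [209.6 157. ]
(-42, np.float64(158.89194244730703), 7) [483.3 159.7]
(-30, 20, 78) [374.  182.3]
```

View pics/j.png

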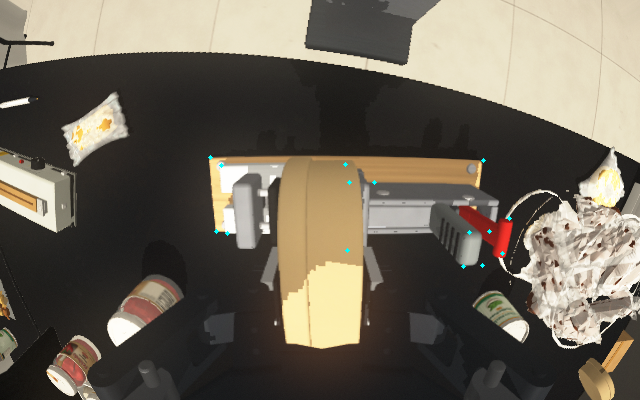

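Call:
arm_command(
  steps="0 -1 -25 0; 0 -1 -50 0; 0 -1 -68 0; 0 -1 -74 0; 0 -1 -78 0; 0 -1 -78 0",
)

```text
clock: 8.15
tcp_pos: [0.4678, -0.0762, 0.099]
orientation: [0.0, 0.652, 0.758, 0.0]
wrist_force: [-0.2, 0.4, -1.3]
finger_gap: 0.0355
```

```bash
python3 ov.py pics/k.png; python3 - <<'E'
from h import *
im=read_camera("side")[150:290,240:380,::-1]
cv2.imwrite("pics/k_s.png",cv2.resize(im,None,fx=4,fy=4,interpolation=cv2.INTER_CUBIC))
E
```

```text
[ 0.4679 -0.0762  0.0992] [0.    0.652 0.758 0.   ] [-0.9  0.5 -2.2]
(-13, 75, 145) [538.  290.5]
(13, 75, 145) [521.7 334.3]
(13, 91, 145) [544.7 329.1]
(-13, 91, 145) [561.2 286.5]
(15, 121, 125) [561.1 304.1]
(-15, 121, 125) [576.3 260.1]
(30, 0, 78) [359.1 299.4]
(-30, 0, 78) [364.4 210.4]
(-36, -122, 26) [192.4 180.8]
(36, -122, 26) [203.7 265.5]
(-36, 0, 26) [355.1 179.7]
(42, np.float64(-141.10805755269297), 7) [192.5 260.5]
(-42, np.float64(-141.10805755269297), 7) [180. 169.]
(-42, np.float64(158.89194244730703), 7) [524.1 172.5]
(-30, 20, 78) [398.8 210.3]
```

View pics/k.png

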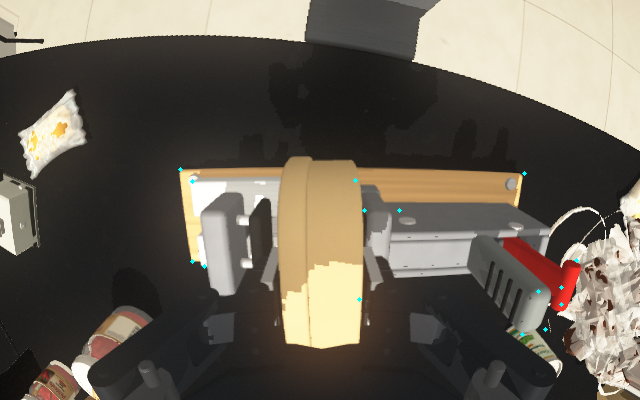

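View pics/k_s.png

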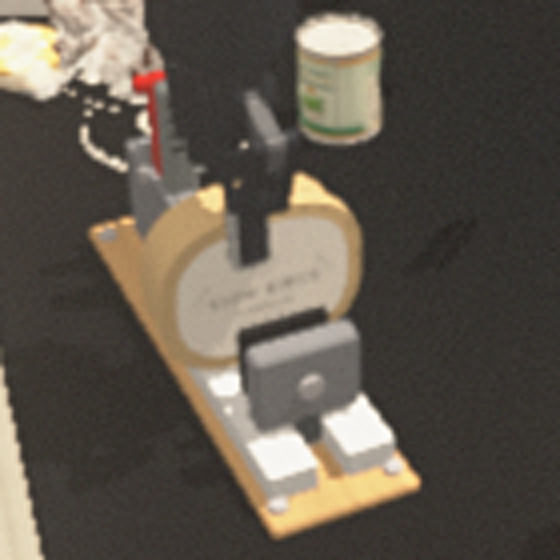

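Call:
arm_command(
  steps="0 0 -3 0; 0 0 -5 0; 0 0 -5 0",
)

```text
clock: 8.62
tcp_pos: [0.4677, -0.0762, 0.0942]
orientation: [0.0, 0.652, 0.758, 0.0]
wrist_force: [0.1, -1.2, -2.1]
finger_gap: 0.0355
```

Call:
arm_command(
  steps="0 0 -1 0; 0 0 -1 0",
)

```text
clock: 8.88
tcp_pos: [0.4678, -0.0762, 0.0933]
orientation: [0.001, 0.652, 0.758, 0.0]
wrist_force: [1.1, -0.5, -1.3]
finger_gap: 0.0358
```

Call:
arm_command(
  steps="0 0 -1 0; 0 0 -1 0",
)

```text
clock: 9.12
tcp_pos: [0.4681, -0.0763, 0.0932]
orientation: [0.001, 0.652, 0.758, 0.0]
wrist_force: [-2.8, 1.2, 6.1]
finger_gap: 0.0357
```

Call:
arm_command(
  steps="0 0 -1 0; 0 0 -1 0",
)

```text
clock: 9.38
tcp_pos: [0.4682, -0.0763, 0.0932]
orientation: [0.001, 0.652, 0.758, 0.001]
wrist_force: [-3.1, 0.3, 7.2]
finger_gap: 0.0354
```

Call:
arm_command(
  steps="0 0 1 0; 0 0 1 0; 0 0 1 0; 0 0 1 0; 0 0 1 0; 0 0 1 0",
  fingers=1,
)

```text
clock: 10.12
tcp_pos: [0.4681, -0.0763, 0.0941]
orientation: [0.001, 0.652, 0.758, 0.001]
wrist_force: [-0.2, -0.2, -0.6]
finger_gap: 0.0852
```

Call:
arm_command(
  steps="0 0 20 0; 0 0 50 0; 0 0 80 0; 0 0 110 0; 0 0 110 0",
)

```text
clock: 10.75
tcp_pos: [0.4697, -0.0768, 0.2064]
orientation: [0.003, 0.652, 0.758, 0.001]
wrist_force: [-0.3, 0.2, -0.1]
finger_gap: 0.0857
```

```bash
python3 ov.py pics/l.png; python3 - <<'E'
from h import *
im=read_camera("side")[150:290,240:380,::-1]
cv2.imwrite("pics/l_s.png",cv2.resize(im,None,fx=4,fy=4,interpolation=cv2.INTER_CUBIC))
E
```

```text
[ 0.4689 -0.0765  0.2048] [0.002 0.652 0.758 0.001] [-0.5 -0.1 -0.3]
(-13, 75, 145) [456.  212.2]
(13, 75, 145) [451.2 244. ]
(13, 91, 145) [469.1 243.3]
(-13, 91, 145) [474.4 212.1]
(15, 121, 125) [488.5 234.8]
(-15, 121, 125) [494.3 202. ]
(30, 0, 78) [348.  232.2]
(-30, 0, 78) [349.8 169.9]
(-36, -122, 26) [232.1 155.9]
(36, -122, 26) [236.7 218.6]
(-36, 0, 26) [345.7 154.9]
(42, np.float64(-141.10805755269297), 7) [226.2 217.7]
(-42, np.float64(-141.10805755269297), 7) [220.7 148.7]
(-42, np.float64(158.89194244730703), 7) [474.5 152. ]
(-30, 20, 78) [371.9 170.2]
```

View pics/l.png

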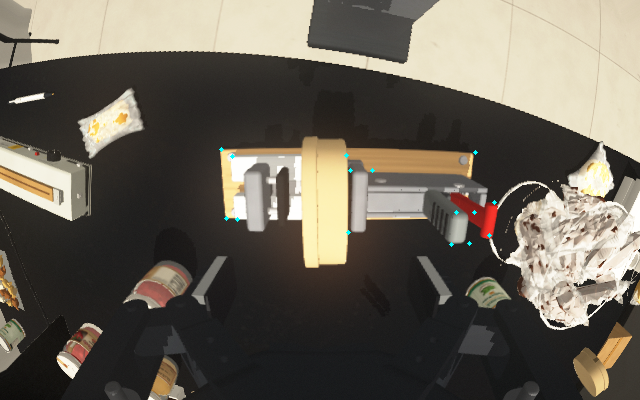

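View pics/l_s.png

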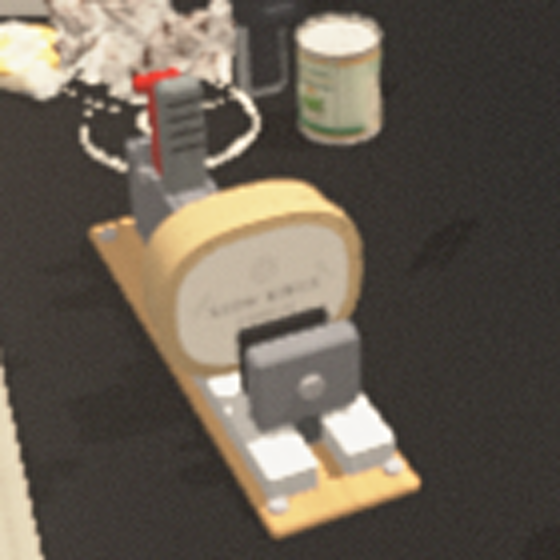

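```bash
python3 - <<'E'
import cv2,numpy as np
a=cv2.imread("pics/l_raw.png")[130:330,440:640]; b=cv2.imread("pics/k_raw.png")[180:380,440:640]
cv2.imwrite("pics/m.png",np.hstack([cv2.resize(x,(400,400),interpolation=cv2.INTER_CUBIC) for x in(a,b)]))
c=cv2.imread("pics/a_scene.png")[190:330,210:350]; d=cv2.imread("pics/a_side.png")[80:220,220:360]
cv2.imwrite("pics/m2.png",np.hstack([cv2.resize(x,(400,400),interpolation=cv2.INTER_CUBIC) for x in(c,d)]))
E
```

```text
(no output)
```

View pics/m.png

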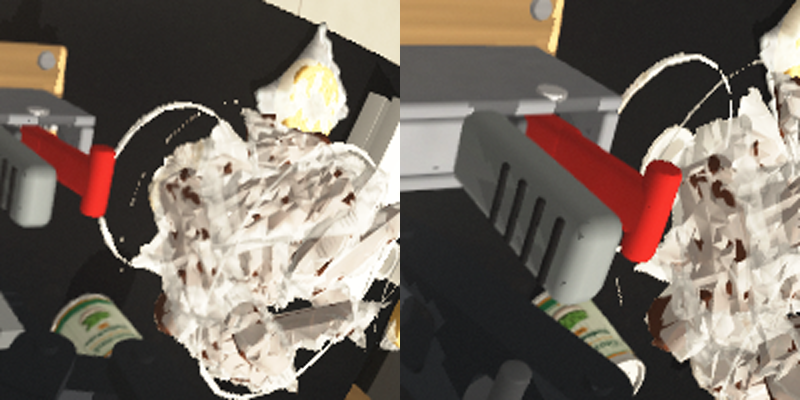

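View pics/m2.png

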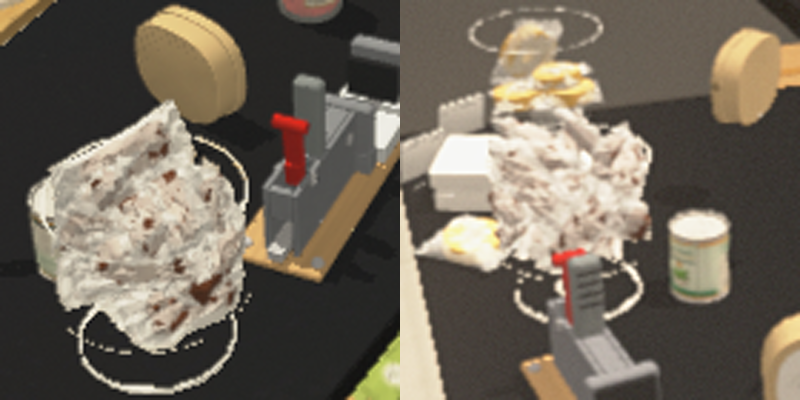

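```bash
python3 - <<'E'
from h import *
I={n:camera_info(n) for n in["scene","side"]}
import pickle
f=lambda u,v:(220+(u-400)*.35,80+v*.35); g=lambda u,v:(210+u*.35,190+v*.35)
w=lambda u,v:(440+u/2,130+v/2)
iw=camera_info("wrist")
B=np.array([onz("side",f(*p),0,I["side"])[:2] for p in((515,290),(642,290),(578,255),(578,325))]);print("base side",B.round(3))
B=np.array([onz("scene",g(*p),0,I["scene"])[:2] for p in((80,345),(236,345),(158,392))]);print("base scene",B.round(3))
for z in(0,.05,.1,.13):
  print(z,"scene arc",np.array([onz("scene",g(*p),z,I["scene"])[:2] for p in((200,137),(230,155),(245,190))]).round(3).tolist(),
  "wrist solid",np.array([onz("wrist",w(*p),z,iw)[:2] for p in((100,215),(120,250),(140,122),(185,104),(235,122))]).round(3).tolist(),
  "bag wrist",np.array([onz("wrist",w(*p),z,iw)[:2] for p in((155,190),(135,265))]).round(3).tolist())
E
```

```text
base side [[0.428 0.236]
 [0.548 0.196]
 [0.503 0.284]
 [0.475 0.154]]
base scene [[0.533 0.257]
 [0.429 0.194]
 [0.451 0.265]]
0 scene arc [[0.611, -0.011], [0.571, -0.003], [0.531, 0.032]] wrist solid [[0.513, 0.163], [0.537, 0.191], [0.445, 0.173], [0.426, 0.209], [0.429, 0.263]] bag wrist [[0.489, 0.204], [0.548, 0.21]]
0.05 scene arc [[0.57, 0.042], [0.532, 0.049], [0.494, 0.082]] wrist solid [[0.496, 0.127], [0.516, 0.151], [0.438, 0.135], [0.421, 0.166], [0.424, 0.213]] bag wrist [[0.476, 0.162], [0.526, 0.167]]
0.1 scene arc [[0.528, 0.094], [0.493, 0.102], [0.458, 0.132]] wrist solid [[0.479, 0.091], [0.496, 0.111], [0.43, 0.098], [0.417, 0.123], [0.419, 0.162]] bag wrist [[0.462, 0.12], [0.503, 0.124]]
0.13 scene arc [[0.503, 0.126], [0.47, 0.133], [0.436, 0.163]] wrist solid [[0.468, 0.069], [0.484, 0.087], [0.426, 0.075], [0.414, 0.098], [0.416, 0.132]] bag wrist [[0.454, 0.095], [0.49, 0.099]]
```

```bash
python3 - <<'E'
from h import *
iw=camera_info("wrist"); v=cv2.imread("pics/l_raw.png"); s=cv2.imread("pics/a_scene.png");d=cv2.imread("pics/a_side.png")
I={n:camera_info(n) for n in["scene","side"]}
for R,z,c in((.061,0,(0,255,0)),(.075,.15,(0,0,255))):
    t=np.linspace(0,6.28,80); X=np.c_[.488+R*np.cos(t),.22+R*np.sin(t),0*t+z]
    for im,n,i in((v,"wrist",iw),(s,"scene",I["scene"]),(d,"side",I["side"])):
        for q in proj(n,X,i): cv2.circle(im,tuple(q.astype(int)),1,c,-1)
cv2.imwrite("pics/n.png",np.hstack([cv2.resize(x,(266,266)) for x in(v[120:340,420:640],s[190:330,210:350],d[80:220,220:360])]))
E
```

```text
(no output)
```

View pics/n.png

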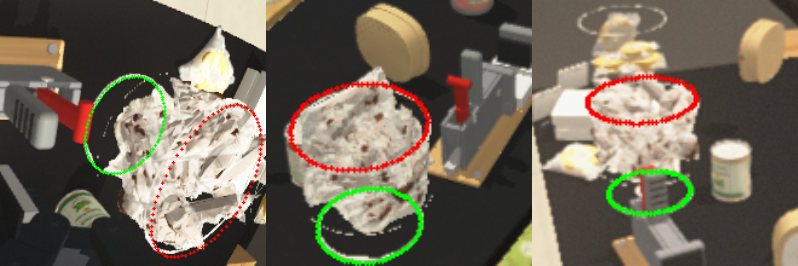

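Call:
arm_command(
  steps="-3 40 0 0; -6 80 0 0; -9 115 0 0; -9 121 -20 0; -9 121 -35 0; -9 121 -35 0",
  fingers=1,
  newtons=80,
)

```text
clock: 11.6
tcp_pos: [0.4575, 0.0446, 0.1668]
orientation: [-0.0, 0.652, 0.758, -0.001]
wrist_force: [0.8, 0.4, 0.1]
finger_gap: 0.0854
```

```bash
python3 ov.py pics/o.png
```

```text
[0.4583 0.0443 0.1678] [ 0.     0.653  0.758 -0.   ] [0.8 0.4 0.6]
(-13, 75, 145) [283.4 225.2]
(13, 75, 145) [285.3 265.2]
(13, 91, 145) [311.8 265.5]
(-13, 91, 145) [311.3 225.3]
(15, 121, 125) [357.7 253.8]
(-15, 121, 125) [359.7 211.1]
(30, 0, 78) [208.7 243.2]
(-30, 0, 78) [201.  174.5]
(-36, -122, 26) [118.8 162.5]
(36, -122, 26) [128.5 225.2]
(-36, 0, 26) [220.2 157.4]
(42, np.float64(-141.10805755269297), 7) [125.5 224. ]
(-42, np.float64(-141.10805755269297), 7) [115.1 155.4]
(-42, np.float64(158.89194244730703), 7) [383.9 148. ]
(-30, 20, 78) [224.1 173.9]
```

View pics/o.png

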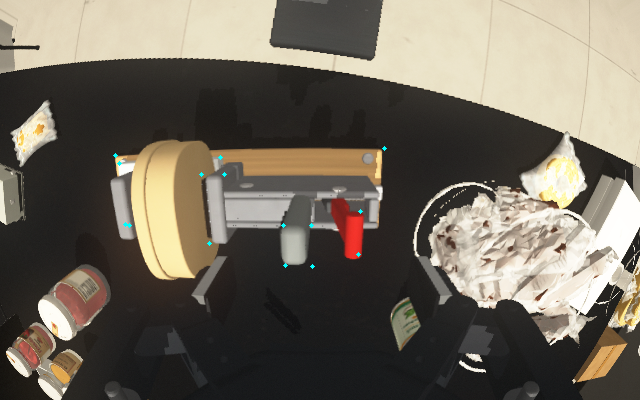

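Call:
arm_command(
  steps="1 0 -20 0; 1 0 -45 0; 1 0 -65 0; 1 0 -71 0; 1 0 -71 0; 1 0 -71 0",
)

```text
clock: 12.4
tcp_pos: [0.4601, 0.0441, 0.0977]
orientation: [0.001, 0.653, 0.758, 0.0]
wrist_force: [-0.9, -0.4, 0.4]
finger_gap: 0.0849
```

```bash
python3 ov.py pics/p.png
```

```text
[0.4602 0.0442 0.0977] [0.001 0.653 0.758 0.   ] [ 0.1 -0.6 -0.3]
(-13, 75, 145) [264.3 285.8]
(13, 75, 145) [270.1 338.3]
(13, 91, 145) [309.1 339.5]
(-13, 91, 145) [307.8 286.7]
(15, 121, 125) [375.  313.1]
(-15, 121, 125) [380.6 256.6]
(30, 0, 78) [177.  281.2]
(-30, 0, 78) [161.3 193.9]
(-36, -122, 26) [ 77.9 173.6]
(36, -122, 26) [ 92.9 247.6]
(-36, 0, 26) [192.8 167.7]
(42, np.float64(-141.10805755269297), 7) [ 92.2 244.4]
(-42, np.float64(-141.10805755269297), 7) [ 76.6 164.2]
(-42, np.float64(158.89194244730703), 7) [402.5 154.8]
(-30, 20, 78) [190.4 193.6]
```

View pics/p.png

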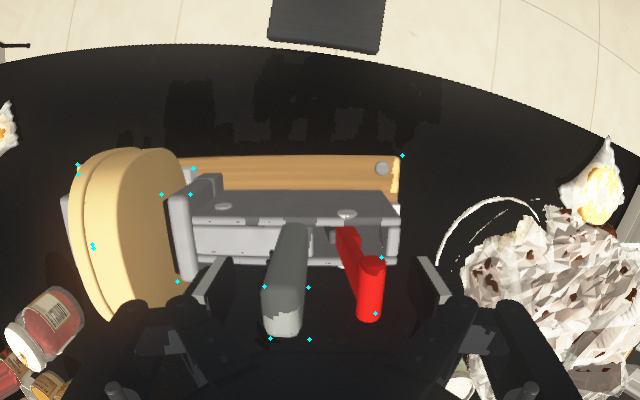

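Call:
arm_command(
  steps="0.7 -5 0 0; 1.5 -10 0 0; 1.5 -10 0 0",
)

```text
clock: 12.82
tcp_pos: [0.4619, 0.0337, 0.0979]
orientation: [0.001, 0.653, 0.757, 0.0]
wrist_force: [-0.2, 0.5, 0.7]
finger_gap: 0.0852
```

Call:
arm_command(
  steps="0.4 -3 0 0; 0.4 -3 0 0",
)

```text
clock: 13.08
tcp_pos: [0.4623, 0.0305, 0.0979]
orientation: [0.001, 0.653, 0.757, 0.0]
wrist_force: [-0.5, 0.0, 0.0]
finger_gap: 0.0853
```

Call:
arm_command(
  steps="0.4 -3 0 0; 0.4 -3 0 0",
)

```text
clock: 13.32
tcp_pos: [0.4626, 0.028, 0.0979]
orientation: [0.001, 0.653, 0.757, 0.001]
wrist_force: [-0.8, 3.0, 0.6]
finger_gap: 0.0852
```

Call:
arm_command(
  steps="0.4 -3 0 0; 0.9 -6 0 0; 1.3 -9 0 0; 1.3 -9 0 0",
)

```text
clock: 13.82
tcp_pos: [0.4639, 0.0197, 0.0982]
orientation: [0.0, 0.653, 0.758, 0.002]
wrist_force: [-1.0, 5.5, 2.5]
finger_gap: 0.0855
```

Call:
arm_command(
  steps="0.3 -2 0 0; 0.3 -2 0 0",
)

```text
clock: 14.08
tcp_pos: [0.4641, 0.0186, 0.0982]
orientation: [-0.0, 0.652, 0.758, 0.002]
wrist_force: [-1.2, 6.1, 1.7]
finger_gap: 0.0852
```

Call:
arm_command(
  steps="0.3 -2 0 0; 0.3 -2 0 0",
)

```text
clock: 14.32
tcp_pos: [0.4643, 0.0174, 0.0982]
orientation: [-0.001, 0.652, 0.758, 0.003]
wrist_force: [-0.3, 5.4, 2.2]
finger_gap: 0.0855
```

Call:
arm_command(
  steps="0.3 -2 0 0; 0.3 -2 0 0",
)

```text
clock: 14.58
tcp_pos: [0.4645, 0.0163, 0.0981]
orientation: [-0.002, 0.652, 0.758, 0.004]
wrist_force: [-0.1, 5.4, 0.9]
finger_gap: 0.0855
```

Call:
arm_command(
  steps="0.3 -2 0 0; 0.3 -2 0 0",
)

```text
clock: 14.82
tcp_pos: [0.4646, 0.0156, 0.098]
orientation: [-0.003, 0.652, 0.758, 0.005]
wrist_force: [-1.2, 7.4, 0.1]
finger_gap: 0.0854
```

Call:
arm_command(
  steps="-0.7 5 0 0; -1.5 10 0 0; -2.2 15 0 0; -2.2 15 0 0; -2.2 15 0 0",
)

```text
clock: 15.45
tcp_pos: [0.4625, 0.0305, 0.098]
orientation: [-0.002, 0.652, 0.758, 0.005]
wrist_force: [0.2, -0.5, 1.6]
finger_gap: 0.0855
```

```bash
python3 ov.py pics/q.png|head -1
```

```text
[0.4625 0.0305 0.098 ] [-0.002  0.652  0.758  0.005] [-0.2  0.3  0.7]
```

View pics/q_raw.png

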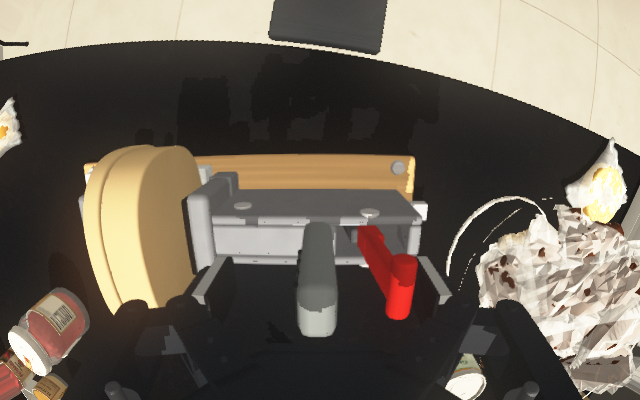

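Call:
arm_command(
  steps="0.6 -4 0 0; 1.2 -8 0 0; 1.5 -10 0 0; 1.5 -10 0 0",
)

```text
clock: 16.0
tcp_pos: [0.464, 0.0211, 0.0983]
orientation: [-0.003, 0.652, 0.758, 0.006]
wrist_force: [-0.8, 5.4, 3.4]
finger_gap: 0.0853
```

Call:
arm_command(
  steps="0.4 -3 0 0; 0.4 -3 0 0",
)

```text
clock: 16.25
tcp_pos: [0.4643, 0.0187, 0.0984]
orientation: [-0.004, 0.652, 0.758, 0.006]
wrist_force: [-1.4, 5.1, 1.5]
finger_gap: 0.0852
```

Call:
arm_command(
  steps="0.4 -3 0 0; 0.4 -3 0 0",
)

```text
clock: 16.5
tcp_pos: [0.4647, 0.0163, 0.0984]
orientation: [-0.005, 0.652, 0.759, 0.007]
wrist_force: [-0.7, 4.6, 0.0]
finger_gap: 0.0852
```

Call:
arm_command(
  steps="0.3 -2 0 0; 0.3 -2 0 0",
)

```text
clock: 16.75
tcp_pos: [0.4647, 0.0159, 0.0982]
orientation: [-0.006, 0.651, 0.759, 0.009]
wrist_force: [0.1, 8.8, -0.1]
finger_gap: 0.0854
```

Call:
arm_command(
  steps="-0.7 5 0 0; -1.5 10 0 0; -2.2 15 0 0; -2.2 15 0 0; -2.2 15 0 0",
)

```text
clock: 17.38
tcp_pos: [0.4627, 0.0307, 0.0983]
orientation: [-0.006, 0.651, 0.759, 0.009]
wrist_force: [-0.2, -1.4, -0.8]
finger_gap: 0.0859
```

Call:
arm_command(
  steps="0.6 -4 0 0; 1 -7 0 0; 1 -7 0 0",
)

```text
clock: 17.75
tcp_pos: [0.4637, 0.0241, 0.0985]
orientation: [-0.006, 0.651, 0.759, 0.01]
wrist_force: [-1.0, 4.5, 3.5]
finger_gap: 0.0854
```

Call:
arm_command(
  steps="0.4 -3 0 0; 0.4 -3 0 0",
)

```text
clock: 18.0
tcp_pos: [0.4641, 0.0218, 0.0987]
orientation: [-0.007, 0.651, 0.759, 0.01]
wrist_force: [-1.5, 5.6, 3.3]
finger_gap: 0.0858
```

Call:
arm_command(
  steps="0.4 -3 0 0; 0.4 -3 0 0",
)

```text
clock: 18.25
tcp_pos: [0.4644, 0.0197, 0.0987]
orientation: [-0.008, 0.651, 0.759, 0.011]
wrist_force: [-0.3, 8.0, 3.3]
finger_gap: 0.0856
```

Call:
arm_command(
  steps="0.3 -2 0 0; 0.3 -2 0 0",
)

```text
clock: 18.5
tcp_pos: [0.4645, 0.0192, 0.0986]
orientation: [-0.009, 0.651, 0.759, 0.013]
wrist_force: [-0.1, 9.6, 1.9]
finger_gap: 0.0855
```

Call:
arm_command(
  steps="0.3 -2 0 0; 0.3 -2 0 0",
)

```text
clock: 18.75
tcp_pos: [0.4646, 0.0189, 0.0985]
orientation: [-0.011, 0.651, 0.759, 0.014]
wrist_force: [-0.8, 9.6, 1.2]
finger_gap: 0.0855
```

Call:
arm_command(
  steps="0.3 -2 0 0; 0.3 -2 0 0",
)

```text
clock: 19.0
tcp_pos: [0.4646, 0.0187, 0.0983]
orientation: [-0.012, 0.65, 0.76, 0.016]
wrist_force: [0.3, 11.0, 0.6]
finger_gap: 0.0853
```

```bash
python3 ov.py pics/r.png|head -1; python3 - <<'E'
from h import *
im=read_camera("side")[150:290,240:380,::-1]
cv2.imwrite("pics/r_s.png",cv2.resize(im,None,fx=4,fy=4,interpolation=cv2.INTER_CUBIC))
E
```

```text
[0.4646 0.0187 0.0983] [-0.012  0.65   0.76   0.016] [ 0.6 10.3  0.8]
```

View pics/r_raw.png

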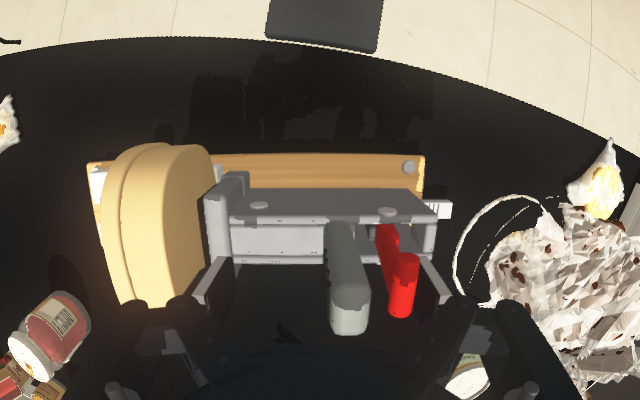

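View pics/r_s.png

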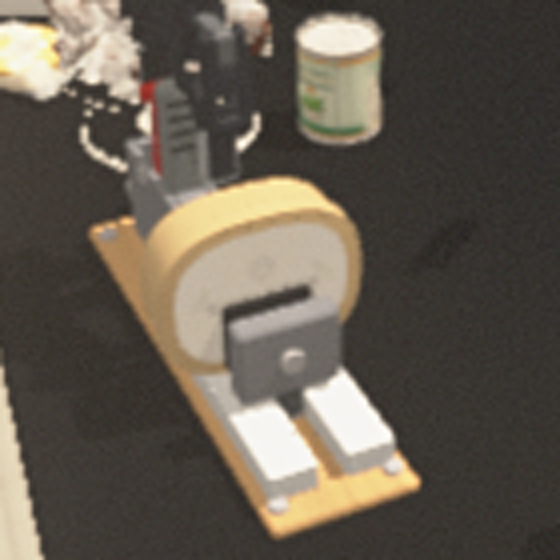

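Call:
arm_command(
  steps="0.4 -3 0 0; 0.4 -3 0 0",
)

```text
clock: 19.35
tcp_pos: [0.4648, 0.0177, 0.0981]
orientation: [-0.014, 0.65, 0.76, 0.018]
wrist_force: [-0.5, 11.6, 0.2]
finger_gap: 0.0856
```

Call:
arm_command(
  steps="0.6 -4 0 0; 0.6 -4 0 0",
)

```text
clock: 19.6
tcp_pos: [0.465, 0.0165, 0.0979]
orientation: [-0.016, 0.649, 0.76, 0.02]
wrist_force: [1.2, 14.9, 0.1]
finger_gap: 0.0852
```

Call:
arm_command(
  steps="-0.7 5 0 0; -1.5 10 0 0; -2.1 14 0 0; -2.1 14 0 0",
)

```text
clock: 20.1
tcp_pos: [0.4628, 0.0305, 0.0978]
orientation: [-0.016, 0.649, 0.76, 0.02]
wrist_force: [-0.0, 1.7, -0.7]
finger_gap: 0.0855
```

Call:
arm_command(
  steps="0.7 -5 0 0; 0.7 -5 0 0",
)

```text
clock: 20.35
tcp_pos: [0.4634, 0.0265, 0.0981]
orientation: [-0.017, 0.649, 0.76, 0.021]
wrist_force: [-0.1, 7.7, 3.0]
finger_gap: 0.0854
```

Call:
arm_command(
  steps="0.6 -4 0 0; 0.6 -4 0 0",
)

```text
clock: 20.6
tcp_pos: [0.4636, 0.0246, 0.0982]
orientation: [-0.019, 0.649, 0.761, 0.023]
wrist_force: [0.8, 11.3, 1.9]
finger_gap: 0.0855
```

Call:
arm_command(
  steps="0.6 -4 0 0; 0.6 -4 0 0",
)

```text
clock: 20.85
tcp_pos: [0.4639, 0.0232, 0.0981]
orientation: [-0.021, 0.648, 0.761, 0.026]
wrist_force: [-0.1, 14.2, 1.6]
finger_gap: 0.0859
```

Call:
arm_command(
  steps="0.9 -6 0 0; 0.9 -6 0 0",
)

```text
clock: 21.1
tcp_pos: [0.4643, 0.0206, 0.0979]
orientation: [-0.025, 0.647, 0.761, 0.029]
wrist_force: [1.5, 16.4, 0.5]
finger_gap: 0.0852
```

Call:
arm_command(
  steps="0.9 -6 0 0; 0.9 -6 0 0",
)

```text
clock: 21.35
tcp_pos: [0.4647, 0.0187, 0.0976]
orientation: [-0.028, 0.647, 0.762, 0.033]
wrist_force: [1.1, 20.0, -1.8]
finger_gap: 0.0854
```

Call:
arm_command(
  steps="-0.7 5 0 0; -1.3 9 0 0; -1.8 12 0 0; -1.8 12 0 0; -1.8 12 0 0",
)

```text
clock: 21.98
tcp_pos: [0.4629, 0.0306, 0.0977]
orientation: [-0.028, 0.647, 0.762, 0.033]
wrist_force: [0.1, 1.2, -1.2]
finger_gap: 0.0856
```

Call:
arm_command(
  steps="0.4 -3 0 0; 0.4 -3 0 0",
)

```text
clock: 22.22
tcp_pos: [0.4634, 0.0275, 0.0979]
orientation: [-0.028, 0.647, 0.761, 0.033]
wrist_force: [-0.1, 3.5, 1.9]
finger_gap: 0.0855
```

Call:
arm_command(
  steps="0.4 -3 0 0; 0.4 -3 0 0",
)

```text
clock: 22.48
tcp_pos: [0.4636, 0.0259, 0.098]
orientation: [-0.029, 0.647, 0.762, 0.035]
wrist_force: [-0.5, 9.1, 1.8]
finger_gap: 0.0855
```

Call:
arm_command(
  steps="0.6 -4 0 0; 0.6 -4 0 0",
)

```text
clock: 22.72
tcp_pos: [0.4639, 0.0246, 0.0979]
orientation: [-0.032, 0.646, 0.762, 0.037]
wrist_force: [0.5, 14.1, 1.2]
finger_gap: 0.0854
```

Call:
arm_command(
  steps="0.8 -5.5 0 0; 0.8 -5.5 0 0",
)

```text
clock: 22.98
tcp_pos: [0.4642, 0.0228, 0.0978]
orientation: [-0.035, 0.645, 0.762, 0.04]
wrist_force: [1.3, 17.5, 0.3]
finger_gap: 0.0856
```

Call:
arm_command(
  steps="0.9 -6 0 0; 0.9 -6 0 0",
)

```text
clock: 23.22
tcp_pos: [0.4645, 0.0211, 0.0975]
orientation: [-0.038, 0.644, 0.763, 0.044]
wrist_force: [1.7, 19.9, -1.0]
finger_gap: 0.0853
```

Call:
arm_command(
  steps="1 -6.5 0 0; 1 -6.5 0 0",
)

```text
clock: 23.48
tcp_pos: [0.4648, 0.0196, 0.0971]
orientation: [-0.042, 0.643, 0.763, 0.048]
wrist_force: [2.1, 23.7, -2.9]
finger_gap: 0.0854
```

Call:
arm_command(
  steps="-0.7 5 0 0; -1.3 9 0 0; -1.6 11 0 0; -1.6 11 0 0; -1.6 11 0 0",
)

```text
clock: 24.1
tcp_pos: [0.4632, 0.0304, 0.0971]
orientation: [-0.042, 0.643, 0.763, 0.048]
wrist_force: [0.4, 1.8, 0.3]
finger_gap: 0.0853
```

```bash
python3 ov.py pics/s.png|head -1; python3 - <<'E'
from h import *
im=read_camera("side")[150:290,240:380,::-1]
cv2.imwrite("pics/s_s.png",cv2.resize(im,None,fx=4,fy=4,interpolation=cv2.INTER_CUBIC))
E
```

```text
[0.4632 0.0304 0.0971] [-0.042  0.643  0.763  0.048] [-0.6  1.7 -1.1]
```

View pics/s_raw.png

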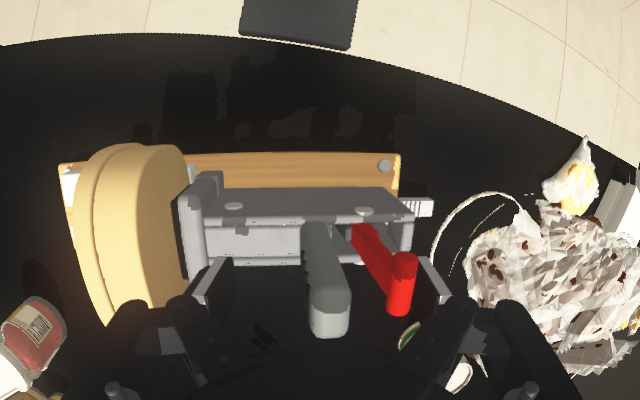

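View pics/s_s.png

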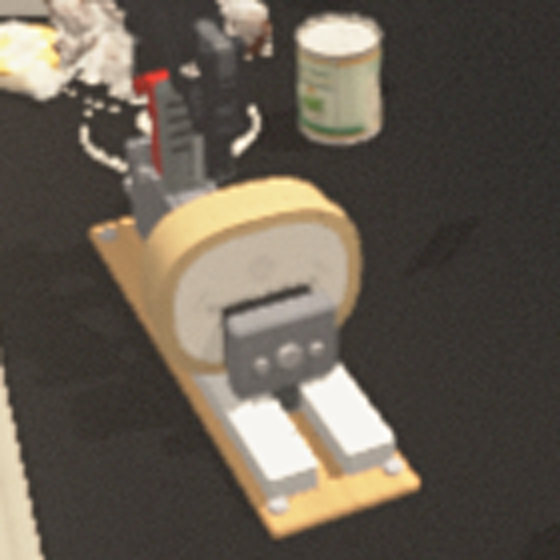

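Call:
arm_command(
  steps="-1 6 0 0; -1 7 10 0; -1 7 40 0; -1 7 80 0; -1 7 120 0; -1 7 150 0; -1 7 150 0",
)

```text
clock: 25.08
tcp_pos: [0.4639, 0.0371, 0.2502]
orientation: [-0.04, 0.643, 0.763, 0.05]
wrist_force: [0.5, 0.1, -0.6]
finger_gap: 0.0854
```

```bash
python3 ov.py pics/t.png|head -1; python3 - <<'E'
from h import *
im=read_camera("side")[150:290,240:380,::-1]; im2=read_camera("scene")[190:290,270:370,::-1]
cv2.imwrite("pics/t_s.png",np.hstack([cv2.resize(x,(400,400),interpolation=cv2.INTER_CUBIC) for x in(im,im2)]))
E
```

```text
[0.463  0.0373 0.2485] [-0.041  0.643  0.763  0.049] [-0.2  0.  -0.6]
```

View pics/t_raw.png

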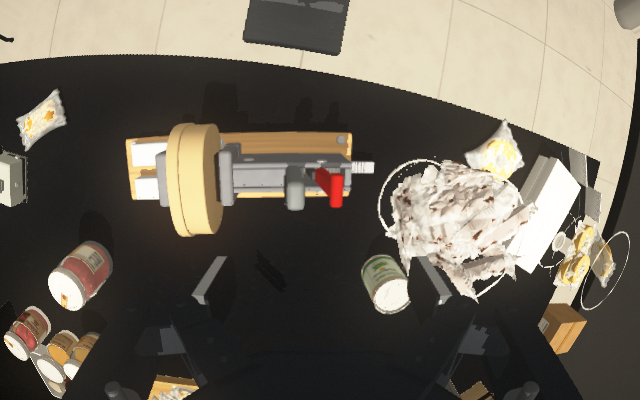

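View pics/t_s.png

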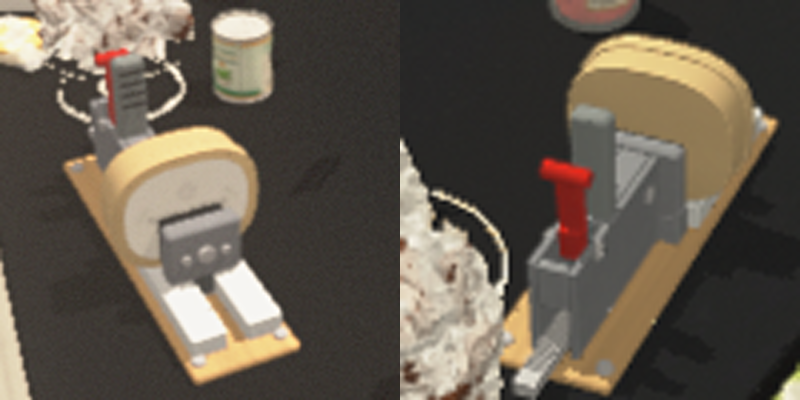

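```bash
python3 -c "
from workcell import *
print(hand_in())"
```

```text
the job is handed in; nothing more can be done
None
```

The box is clamped upright between the jaws, and I handed the job in at about 25 s of the 72 s allowed. There was no verdict, so the grip force below is worked out, not measured.

**Placing:** I picked the box from above by its 36 mm thickness and set it on the rails until I felt contact. I let go and saw it standing between the jaws, its flat faces towards them and roughly centred on the clamp.

**Squeezing:** I pushed the red trigger with one finger and let it spring back after each of five strokes.
- The first two strokes were free, at about 5 N and going all the way.
- The third met the box.
- The fourth and fifth met rising resistance well before full travel. I stopped them at 20.0 N and 23.7 N at the wrist, slightly above the suggested 17 to 22 N on the last one.

**Grip estimate:** By the stated formula the peak clamping force was about 23 N, below the 32 N that crushes the box. After the worst slip-back it should still be about 16 N, above the 8 N needed.

**Last checks:**
- The pictures show the box upright and undamaged between both jaws, with the jaw's pins standing out as if the cushion is compressed.
- The trigger is back at rest, and the gripper is open and clear, with about 0 N at the wrist.
- The arm never went near the tin, the jar or the wrapped bar, and they look unmoved in the pictures. I did not measure their positions again.
- The clamp position I fitted was off by about 2 to 3 mm at the trigger, so I found the trigger by touch. The gripper also drifted into a tilt of about 7° while pushing, with no contact that I noticed.

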